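# Close the gear pot with the inner lid and keep the outer lid in hand

## Robot

A 6-joint arm with a two-finger parallel gripper is mounted at the origin on the work surface. World frame = base frame: x ahead of the robot, y to its left, z up, the work surface at z = 0. Lengths are in m, angles in rad, forces in N, time in s.
With the tool pointing down it reaches from about 0.25 to 0.725 m from the base axis. Payload 4 kg.
Tool frame: the origin (TCP) lies midway between the tips of the shut fingers; the grasp point (between the pads) lies 19 mm behind it; z points along the fingers, y is the direction in which the jaws open and shut (so a half turn about z gives the same grasp; the last joint's range is limited). The gripper opens to 85 mm and grips with 20 to 120 N. Pads are 22 mm wide; open, the fingers measure 114 mm over their backs; the gripper's body (76 mm by 85 mm) begins 54 mm behind the grasp point. The pads swing forward as they close: fully open they stand 13 mm farther back than shut.
Start: joints at [-1.274, 0.241, 0.005, 1.335, 0, 1.571], TCP at [0.146, -0.478, 0.231] pointing down, gripper open.
Joint ranges: [-2.72, 2.72], [-1.05, 1.87], [-1.09, 1.28], [-1.99, 2.15], [-1.42, 1.44], [-3.14, 3.14]. Speed limits (rad/s): [2.79, 2.79, 3.14, 3.14, 3.14, 3.14].

## Interface

Orientations are given as a unit quaternion [x, y, z, w].
In Python, from rig import status, vision, ticket gives the robot as it stands. The module is installed in compiled form; this text tells all that it offers.
- The arm moves only by the shell command python3 -m creep 'ROWS' [FORCE]. ROWS is JSON, a list of rows, each an object of numbers: "tx", "ty", "tz": the shift along the tool's x, y, z in mm; "twist": the turn about the tool's z in rad; "jaw": the gripper's target within -1 to 1 (shut at 1, half-way at 0, fully open at -1). A call has 1 to 5 rows; each row shifts and turns the pose as measured when the row begins, along the tool's axes as they then stand; what a row does not reach is not made up. A row lasts 1/10 s, in which the tool goes at most 50 mm and 8.59 degrees, less where a joint would pass 70% of its speed; a pose out of reach is approached as far as the arm can. A call with a gripper value outside its range is refused whole. The fingers move at their own pace and stop on an object; FORCE is the grip in N (left out, the last holds). Time passes only in rows, so rows that do not move let the fingers close. It gives the time, the measured TCP pose, the force and the opening at its end, in the units of the state.
- status.read_state(): the state, without advancing time (a new reading comes with each control period).
- vision.capture(name): name is "side" or "top"; returns the picture (480x640x3 uint8, blue, green, red); there is no depth.
- vision.camera_model(name): a dict with "vfov" (degrees; the focal length in pixels is half the picture's height over the tangent of half this angle, whatever the lens; pixels are square), "cx", "cy" (the principal point, pixels), "camera_from_world" (4x4, takes a point from world to camera coordinates). Camera axes: x right, y up, looking along -z (the intrinsics and any distortion apply to the point x, -y, -z); pixel columns grow to the right and rows downward; lengths in m; the calibration is good to about 2 mm. A picture is of the moment at which its call begins. camera_model takes no time and is no camera call.
- ticket.hand_in(): hands the job in, once; it reports no verdict.
The state is a dict: "time_s": time; "joint_positions": joint angles; "dq": joint speeds; "joint_torque": joint torques, N m; "position": TCP position; "orientation": TCP orientation; "wrist_force": force on the tool from outside, world axes, zero at the start; "moment": the same for the moment, N m; "width": opening from 0.0 (shut) to 1.0 (fully open).
Only numpy, scipy, OpenCV 4.12 (cv2) and the standard library are available. Lean on these libraries where they do the work, as an engineer would, in place of code of your own. Each camera call takes 0.05 s, during which the arm holds its last target. There are 200 camera calls.

## Task

The handled gear basket is parked on the open pot: lift it off by its handle, set it down upright in the middle of the rubber mat and let go. Then pick up the nested lid pair by the inner lid's stem, so that both lids travel together, lower it onto the pot until the inner lid sits fully home in the mouth, and let go of the stem; now lift the outer lid alone by its collar, leaving the inner lid seated, and finish while holding the outer lid level and clear above the stem, ready for the next vessel. Drop nothing, and leave the other things on the bench where they are.

Things in the scene. Friction and masses are not known exactly. Their poses are not given: they have to be found in the camera images.
- pot: Round open steel pot bolted to the bench (fixed), outer diameter 110, inner diameter 100, wall 5, rim 80 above the bench, on a square grey base plate 122 x 122 x 6; two small gears inside lie well below the lids. Origin: centre of its underside, on the bench; z up. The basket stands on its rim at the start.
- mat: Flat square black rubber mat, 150 x 150 x 4, fixed to the bench. Origin: centre of its underside; z up. Its top is 4 above the bench.
- basket: Round dark steel basket, loose, 0.35 to 0.7 kg, three gears fixed inside. Foot disc diameter 88, 8 high; above it the body, diameter 112, up to 58 above the underside; rigid arch handle over its middle. Origin: centre of the foot's underside. At the start the foot sits 8 deep in the pot's mouth (6 play all round), the body rests on the rim: origin 72 above the bench.
- basket_handle (a point): Middle of the basket's handle: the centre of a level round bar, diameter 10, straight for 70 along the basket's y axis, 115 above the basket's underside, at least 40 of free room under it. Axes as the basket's.
- inner_lid: Inner lid, loose, steel, 0.2 to 0.33 kg: plug diameter 92, 10 deep, lower edge tapered; on it a disc diameter 112, 8 thick; upright stem in the middle. Origin: centre of the plug's underside, z up along the stem. At the start it stands on the bench (origin at bench height). Seated, the plug hangs in the pot's mouth (4 play all round), the disc lies on the rim: origin 70 above the bench.
- stem_top (a point): Top centre of the inner lid's stem, 88 above the inner lid's origin. Stem: plain round bar, diameter 18, standing up through the outer lid's collar; its upper 36 are free above the collar. Raising it carries both lids.
- outer_lid: Outer lid, loose, aluminium, 0.13 to 0.2 kg, resting unfastened over the inner lid: plate diameter 124, 4 thick; skirt 5 deep hanging round the inner disc (3 play); collar in the middle round the stem (6 play). Origin: centre of the plate's underside, z up; nested, 18 above the inner lid's origin. Raised by the collar it leaves the inner lid behind; it must rise 75 to come clear of the stem.
- collar_top (a point): Centre of the top of the outer lid's collar, 34 above the outer lid's origin (nested: 52 above the inner lid's origin). Collar: upright tube, outer diameter 40, inner 30, standing 30 above the plate.
- gear: Loose steel gear lying flat, diameter 48, 18 thick; bystander. Origin: centre of its underside.
- shaft: Loose small flanged steel shaft standing upright, flange diameter 32, 57 high; bystander. Origin: centre of its underside.
- screwdriver: Loose screwdriver lying in front of the robot base; bystander.
- wrench: Loose wrench lying beyond the task's things; bystander.
- oil_bottle: Loose small capped bottle standing, diameter 44, 100 high; bystander. Origin: centre of its underside.
Not all that is in view belongs to the job. Of the things like the outer_lid, leave any that is yellow; of the rest the larger one is meant.

How it is judged:
By the outcome, as a careful person would: the job done as asked, in the order asked, and still so for the second after the job is handed in, while the arm keeps its last pose, push and grip.
It also fails if it takes over 72 s, if anything falls off the work surface, if the arm or the gripper's body presses on something with over 40 N, if the wrist force passes 120 N, or if a joint passes its speed limit or range.

## Working session

There is one attempt and no reset: what is moved stays moved. The work goes in short steps, Python scripts to look and compute and a shell command to move; the robot and the scene stay as the last step left them, time stands still between calls to the robot, and variables do not carry over. Pictures are saved under pics/ and viewed, on a budget of 10 in all, crops included, one or two more only if the job needs it, and the job is handed in when it is done.

```bash
mkdir -p pics; python3 - <<'E'
from rig import status, vision
import cv2
for n in("side","top"):
    cv2.imwrite(f"pics/{n}0.png",vision.capture(n)); print(n,vision.camera_model(n))
print(status.read_state())
E
```

```text
side {'vfov': 43.128990325333874, 'cx': 312.90421299821026, 'cy': 237.59020802922058, 'camera_from_world': array([[-0.98962303, -0.14356536, -0.005936  ,  0.56353171],
       [ 0.06713499, -0.49850954,  0.8642807 , -0.13551985],
       [-0.12703992,  0.85491358,  0.50297478, -1.27743063],
       [ 0.        ,  0.        ,  0.        ,  1.        ]])}
top {'vfov': 49.47417452718508, 'cx': 317.0068304420123, 'cy': 248.18000987522768, 'camera_from_world': array([[ 0.00335431, -0.99994265,  0.01017119,  0.05672097],
       [ 0.99502598,  0.00435012,  0.09952072, -0.57773406],
       [-0.09955926,  0.00978677,  0.9949835 , -1.14936634],
       [ 0.        ,  0.        ,  0.        ,  1.        ]])}
{'time_s': 0.1, 'joint_positions': array([-1.27399784e+00,  2.41335532e-01,  3.89055284e-03,  1.33519430e+00,
        2.85322679e-06,  1.57077118e+00]), 'dq': array([ 0.00011874, -0.00345788,  0.00349442, -0.00028205,  0.00134226,
       -0.0011946 ]), 'joint_torque': array([-6.94482696e-05, -3.73138654e+01,  2.53010219e+01,  1.08376375e-02,
        2.06879957e-05, -2.23529248e-06]), 'position': array([ 0.14607066, -0.47761461,  0.23051508]), 'orientation': array([ 9.89006747e-01,  1.47867527e-01, -1.34822829e-04, -9.11562327e-04]), 'wrist_force': array([-0.38838893, -0.1307572 ,  0.1202386 ]), 'moment': array([-0.01255183, -0.00569684, -0.02204736]), 'width': 0.999726403344879}
```

View pics/side0.png

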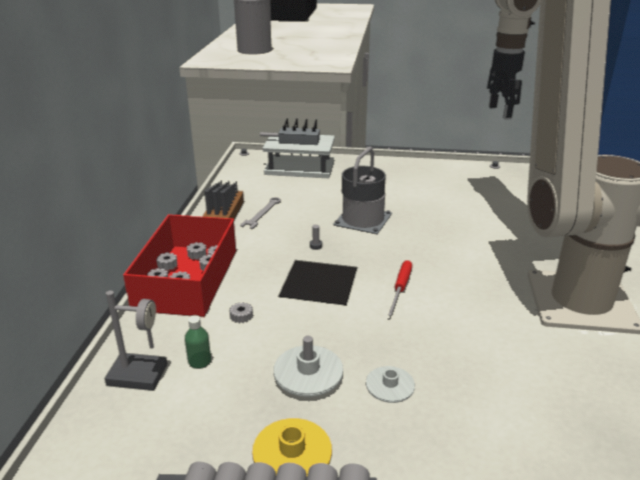

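View pics/top0.png

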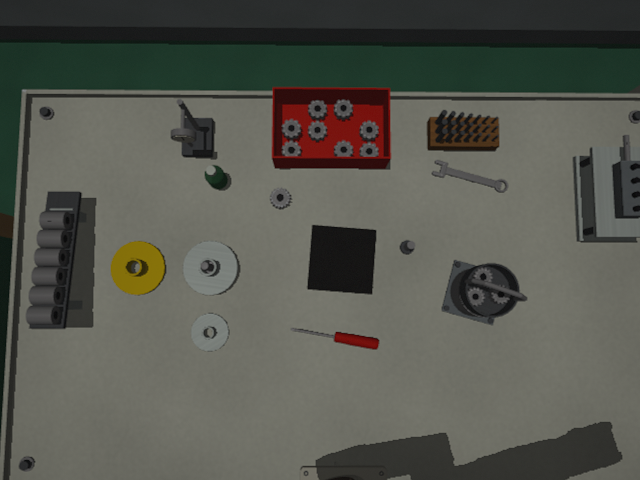

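The side view shows the basket on the pot near (363,190), the nested lids near (308,365) with the stem top at (308,340), and the mat near (319,282). In the top view the pot is near (480,290) with the handle bar running to (525,298), the lids at (210,267) and the mat at (342,259). The yellow and small lids are the decoys. I'll zoom in on the parts to be gripped.

```bash
cat > h.py <<'E'
import numpy as np, cv2
from rig import vision, status
M={n:vision.camera_model(n) for n in("side","top")}
def f(n): return 240/np.tan(np.radians(M[n]["vfov"]/2))
def proj(n,p):
    c=M[n]["camera_from_world"]@np.r_[p,1]
    return np.array([M[n]["cx"]+f(n)*c[0]/-c[2], M[n]["cy"]-f(n)*c[1]/-c[2]])
def ray(n,uv):
    T=M[n]["camera_from_world"];R=T[:3,:3]
    d=R.T@np.array([(uv[0]-M[n]["cx"])/f(n),-(uv[1]-M[n]["cy"])/f(n),-1.])
    return -R.T@T[:3,3], d/np.linalg.norm(d)
def plane(n,uv,z):
    o,d=ray(n,uv); return o+d*(z-o[2])/d[2]
def tri(us,ut):
    o1,d1=ray("side",us);o2,d2=ray("top",ut)
    s=np.linalg.lstsq(np.c_[d1,-d2],o2-o1,rcond=None)[0]
    a,b=o1+s[0]*d1,o2+s[1]*d2
    return (a+b)/2,np.linalg.norm(a-b)
def tile(n,img,x,y,w=100,h=75,k=4):
    c=cv2.resize(img[y:y+h,x:x+w],None,fx=k,fy=k,interpolation=cv2.INTER_CUBIC)
    for i in range(0,w,10):
        cv2.line(c,(i*k,0),(i*k,6 if i%20 else 12),(0,0,255),1)
        if i%20==0: cv2.putText(c,str(x+i),(i*k+2,20),0,.35,(0,0,255))
    for j in range(0,h,10):
        cv2.line(c,(0,j*k),(6 if j%20 else 12,j*k),(0,0,255),1)
        if j%20==0: cv2.putText(c,str(y+j),(12,j*k+5),0,.35,(0,0,255))
    return c
E
python3 - <<'E'
from h import *
s=cv2.imread("pics/side0.png");t=cv2.imread("pics/top0.png")
A=np.hstack([tile("s",s,315,140),tile("s",s,260,325)])
B=np.hstack([tile("t",t,435,252),tile("t",t,160,230)])
cv2.imwrite("pics/z1.png",np.vstack([A,B]))
# mat
g=t.max(2);m=(g<45).astype(np.uint8);m[:210]=0;m[310:]=0;m[:,:295]=0;m[:,390:]=0
c=max(cv2.findContours(m,0,2)[0],key=cv2.contourArea);r=cv2.minAreaRect(c);print(r,plane("top",r[0],.004))
P=[plane("top",q,.004)[:2] for q in cv2.boxPoints(r)];print(P,[np.linalg.norm(P[i]-P[i-1]) for i in range(4)])
g=s.max(2);m=(g<45).astype(np.uint8);m[:250]=0;m[310:]=0;m[:,:270]=0;m[:,365:]=0
c=max(cv2.findContours(m,0,2)[0],key=cv2.contourArea);q=cv2.moments(c);print("side",plane("side",(q['m10']/q['m00'],q['m01']/q['m00']),.004))
E
```

```text
((341.8411865234375, 259.064697265625), (64.42506408691406, 63.811492919921875), 4.39870548248291) [0.55500274 0.00138338 0.004     ]
[array([0.48727384, 0.0806875 ]), array([0.63444035, 0.07010789]), array([ 0.62359072, -0.07892664]), array([ 0.47651125, -0.06652258])] [np.float64(0.14760298252951976), np.float64(0.14754630000787097), np.float64(0.14942892941429428), np.float64(0.14760159778332935)]
side [0.55504276 0.00782583 0.004     ]
```

View pics/z1.png

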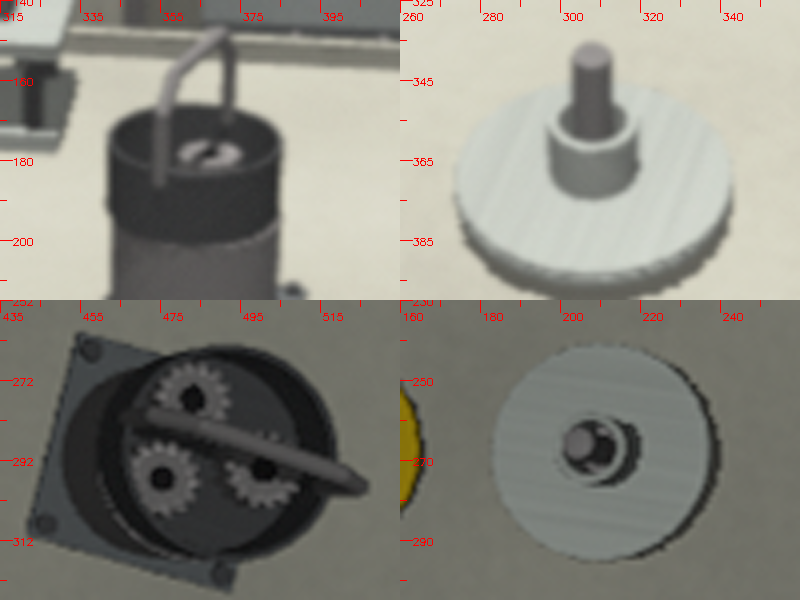

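The zoom gives these pixel positions:

| Feature | Side | Top |
|---|---|---|
| Stem top | (308,338.7) | (204.5,265.8) |
| Collar rim | (307.7,356) | (209.2,267.5) |
| Handle near end | (357,161) | (470,277) |
| Handle far end | (371.5,148) | (524,297) |
| Basket rim centre | – | ≈(489.5,290.5) |

Next I triangulate them.

```bash
python3 - <<'E'
from h import *
np.set_printoptions(precision=4,suppress=True)
for n,a,b in[("far",(371.5,148),(524,297)),("near",(357,161),(472,277.5)),("stem",(308,338.7),(204.5,265.8)),("collar",(307.7,356),(209.2,267.5))]:
    print(n,*tri(a,b), "top at z",plane("top",b,{'f':.187,'n':.187,'s':.088,'c':.052}[n[0]]))
print("rim",plane("top",(489.5,290.5),.13),"plate",plane("top",(210.9,268.4),.022))
print("rimL/R",plane("top",(459.3,290),.13),plane("top",(519.3,290),.13))
print("plate side",plane("side",(308.5,368.5),.022), "rim side",plane("side",(363.5,175),.13))
for n,z in(("top",.006),):
    for q in((455,260),(442,310),(492.5,325.5)): print("base corner",plane(n,q,z))
E
```

```text
far [ 0.4681 -0.3433  0.1848] 0.00023796130152440196 top at z [ 0.468  -0.3425  0.187 ]
near [ 0.5011 -0.241   0.1909] 0.008502240657352767 top at z [ 0.5055 -0.242   0.187 ]
stem [0.5334 0.2999 0.0869] 0.0011636068676377511 top at z [0.5327 0.2996 0.088 ]
collar [0.5334 0.2979 0.0462] 0.003478780107997297 top at z [0.5313 0.2966 0.052 ]
rim [ 0.4815 -0.295   0.13  ] plate [0.5312 0.2986 0.022 ]
rimL/R [ 0.4823 -0.2327  0.13  ] [ 0.4827 -0.3565  0.13  ]
plate side [0.5332 0.303  0.022 ] rim side [ 0.4832 -0.2972  0.13  ]
base corner [ 0.5538 -0.2595  0.006 ]
base corner [ 0.4392 -0.2271  0.006 ]
base corner [ 0.4044 -0.3418  0.006 ]
```

Heights check out: bar 0.185–0.191 (nominal 0.187), stem top 0.087 (nominal 0.088). The handle is at about (0.482,-0.295) with the bar 18.5° off y, the mat at (0.555,0.001) and the lids at (0.532,0.299). I'll turn the tool first.

```bash
cat >> h.py <<'E'
from scipy.spatial.transform import Rotation as Ro
def go(p):
    s=status.read_state();R=Ro.from_quat(s["orientation"]).as_matrix()
    print("t%.1f"%s["time_s"],"pos",s["position"].round(4),"xang %.1f"%np.degrees(np.arctan2(R[1,0],R[0,0])),"zdir",R[:,2].round(4),"F",s["wrist_force"].round(1),"w %.3f"%s["width"],"q",s["joint_positions"].round(2))
    if p is not None: print("  tool delta mm",(R.T@(np.array(p)-s["position"])*1000).round(1))
E
python3 -m creep '[{"twist":-0.13},{"twist":-0.14},{"twist":-0.14},{"twist":-0.14},{"twist":-0.14}]' 40 >/dev/null; python3 -m creep '[{"twist":-0.14},{"twist":-0.14},{"twist":-0.05}]'; python3 -c "from h import *; go([.482,-.295,.231])"
```

```text
t0.1 pos [ 0.1461 -0.4776  0.2305] xang 17.0 zdir [-5.0e-04  1.8e-03 -1.0e+00] F [-0.4 -0.1  0.1] w 1.000 q [-1.27  0.24  0.    1.34  0.    1.57]
  tool delta mm [ 3.747e+02 -7.640e+01 -3.000e-01]invalid input
invalid input
```

```bash
python3 -m creep '[{"tx":0,"ty":0,"tz":0,"twist":-0.13,"jaw":-1},{"tx":0,"ty":0,"tz":0,"twist":-0.14,"jaw":-1},{"tx":0,"ty":0,"tz":0,"twist":-0.14,"jaw":-1},{"tx":0,"ty":0,"tz":0,"twist":-0.14,"jaw":-1},{"tx":0,"ty":0,"tz":0,"twist":-0.14,"jaw":-1}]' 40;  python3 -c "from h import *; go([.482,-.295,.231])"
```

```text
time_s: 0.6
position: [0.1455, -0.4757, 0.2277]
orientation: [0.874, 0.485, 0.001, -0.004]
wrist_force: [0.4, -0.6, -0.4]
width: 0.995
t0.6 pos [ 0.1455 -0.4757  0.2277] xang 58.1 zdir [-0.0025  0.0081 -1.    ] F [ 0.4 -0.6 -0.4] w 0.995 q [-1.27  0.24 -0.    1.34 -0.    0.85]
  tool delta mm [331.3 190.1  -2.7]
```

```bash
python3 -m creep '[{"tx":0,"ty":0,"tz":-3,"twist":-0.12,"jaw":-1},{"tx":0,"ty":0,"tz":-3,"twist":-0.12,"jaw":-1},{"tx":0,"ty":0,"tz":0,"twist":0,"jaw":-1}]' >/dev/null;  python3 -c "from h import *; go([.482,-.295,.231])"
```

```text
t0.9 pos [ 0.1451 -0.4745  0.232 ] xang 72.4 zdir [-0.0037  0.0121 -0.9999] F [-0.7  0.1 -0.3] w 1.000 q [-1.27  0.24  0.01  1.35 -0.    0.6 ]
  tool delta mm [272.8 267.    2. ]
```

```bash
python3 -m creep '[{"tx":34,"ty":34,"tz":-1,"twist":0,"jaw":-1},{"tx":34,"ty":34,"tz":-1,"twist":0,"jaw":-1},{"tx":34,"ty":34,"tz":-1,"twist":0,"jaw":-1},{"tx":34,"ty":34,"tz":-1,"twist":0,"jaw":-1},{"tx":34,"ty":34,"tz":-1,"twist":0,"jaw":-1}]' >/dev/null;  python3 -c "from h import *; go([.482,-.295,.231])"
```

```text
t1.4 pos [ 0.3601 -0.366   0.2351] xang 70.7 zdir [-0.0066  0.0133 -0.9999] F [-0.7 -1.3  0.4] w 0.999 q [-0.8   0.28  0.06  1.37  0.    1.11]
  tool delta mm [107.3  91.5   4.2]
```

```bash
python3 -m creep '[{"tx":36,"ty":31,"tz":1,"twist":0,"jaw":-1},{"tx":36,"ty":31,"tz":1,"twist":0,"jaw":-1},{"tx":36,"ty":31,"tz":1,"twist":0,"jaw":-1},{"tx":0,"ty":0,"tz":0,"twist":0,"jaw":-1}]' >/dev/null;  python3 - <<'E'
from h import *
go([.482,-.295,.166])
A=np.hstack([tile("s",vision.capture("side"),315,105,100,100),tile("t",vision.capture("top"),435,235,100,100)]);cv2.imwrite("pics/z2.png",A)
E
```

```text
t1.8 pos [ 0.4927 -0.288   0.2297] xang 70.4 zdir [-0.0069  0.0147 -0.9999] F [ 0.2 -0.1  0.2] w 0.999 q [-0.53  0.39  0.22  1.41  0.01  1.38]
  tool delta mm [-10.9  -7.   63.7]
```

View pics/z2.png

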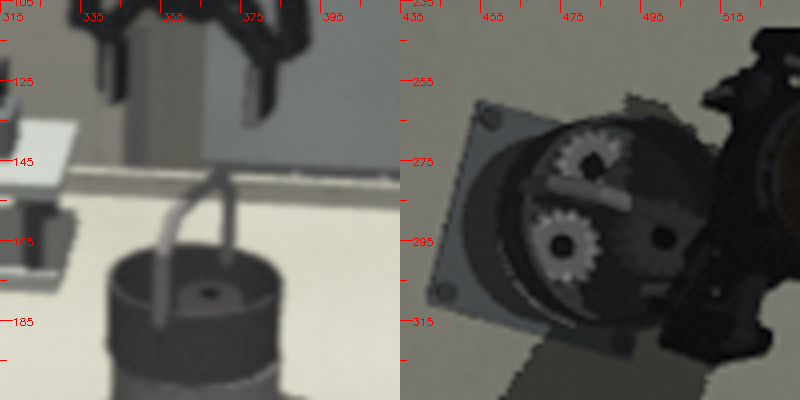

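The fingers straddle the bar in both views: side tips at (341,130) and (379,135), bar at (368,152). Descend.

```bash
python3 -m creep '[{"tx":-6,"ty":-4,"tz":15,"twist":-0.02,"jaw":-1},{"tx":-5,"ty":-3,"tz":22,"twist":0,"jaw":-1},{"tx":0,"ty":0,"tz":22,"twist":0,"jaw":-1},{"tx":0,"ty":0,"tz":0,"twist":0,"jaw":-1}]' >/dev/null;  python3 - <<'E'
from h import *
go([.482,-.295,.166])
E
```

```text
t2.3 pos [ 0.4734 -0.3011  0.1699] xang 70.7 zdir [-0.0104  0.0126 -0.9999] F [-0.8  0.3  0.3] w 0.999 q [-0.57  0.41  0.08  1.26  0.    1.34]
  tool delta mm [8.5 6.2 3.9]
```

```bash
python3 -m creep '[{"tx":6,"ty":4,"tz":4,"twist":-0.01,"jaw":-1},{"tx":0,"ty":0,"tz":0,"twist":0,"jaw":-1},{"tx":0,"ty":0,"tz":0,"twist":0,"jaw":-1}]' >/dev/null;  python3 - <<'E'
from h import *
go([.482,-.295,.166])
E
```

```text
t2.6 pos [ 0.4783 -0.2987  0.1682] xang 71.0 zdir [-0.0085  0.0112 -0.9999] F [ 0.6 -0.1  0. ] w 1.000 q [-0.56  0.41  0.08  1.25  0.    1.34]
  tool delta mm [4.6 2.3 2.2]
```

```bash
python3 -m creep '[{"tx":4,"ty":2,"tz":2,"twist":0,"jaw":-1},{"tx":0,"ty":0,"tz":0,"twist":0,"jaw":0.2},{"tx":0,"ty":0,"tz":0,"twist":0,"jaw":0.5},{"tx":0,"ty":0,"tz":0,"twist":0,"jaw":0.7},{"tx":0,"ty":0,"tz":0,"twist":0,"jaw":1}]' 70; python3 -m creep '[{"tx":0,"ty":0,"tz":0,"twist":0,"jaw":1},{"tx":0,"ty":0,"tz":0,"twist":0,"jaw":1},{"tx":0,"ty":0,"tz":0,"twist":0,"jaw":1},{"tx":0,"ty":0,"tz":0,"twist":0,"jaw":1}]'; python3 - <<'E'
from h import *
go([.482,-.295,.166])
E
```

```text
time_s: 3.1
position: [0.4834, -0.2957, 0.1687]
orientation: [0.814, 0.581, 0.001, -0.005]
wrist_force: [-0.6, 0.5, 0.0]
width: 0.329
time_s: 3.5
position: [0.4846, -0.2959, 0.1686]
orientation: [0.814, 0.581, 0.001, -0.004]
wrist_force: [2.2, -0.2, -1.1]
width: 0.09
t3.5 pos [ 0.4846 -0.2959  0.1686] xang 71.0 zdir [-0.0022  0.0082 -1.    ] F [ 2.2 -0.2 -1.1] w 0.090 q [-0.55  0.41  0.08  1.25  0.01  1.35]
  tool delta mm [ 0.  -2.7  2.7]
```

```bash
python3 -m creep '[{"tx":0,"ty":0,"tz":-5,"twist":0,"jaw":1},{"tx":0,"ty":0,"tz":-10,"twist":0,"jaw":1},{"tx":0,"ty":0,"tz":-15,"twist":0,"jaw":1},{"tx":0,"ty":0,"tz":-15,"twist":0,"jaw":1},{"tx":0,"ty":0,"tz":-10,"twist":0,"jaw":1}]'; python3 - <<'E'
from h import *
go([.556,.001,.226])
E
```

```text
time_s: 4.0
position: [0.4793, -0.2937, 0.2202]
orientation: [0.814, 0.581, -0.003, -0.013]
wrist_force: [0.6, 0.3, -6.3]
width: 0.086
t4.0 pos [ 0.4793 -0.2937  0.2202] xang 71.0 zdir [-0.0189  0.0173 -0.9997] F [ 0.6  0.3 -6.3] w 0.086 q [-0.55  0.39  0.18  1.39  0.    1.35]
  tool delta mm [303.7 -23.4  -2.2]
```

```bash
python3 -m creep '[{"tx":18,"ty":0,"tz":-4,"twist":0,"jaw":1},{"tx":35,"ty":-4,"tz":-3,"twist":0,"jaw":1},{"tx":40,"ty":-4,"tz":-3,"twist":0,"jaw":1},{"tx":40,"ty":-4,"tz":-2,"twist":0,"jaw":1},{"tx":40,"ty":-4,"tz":-2,"twist":0,"jaw":1}]'; python3 - <<'E'
from h import *
go([.556,.001,.226])
E
```

```text
time_s: 4.5
position: [0.5201, -0.1271, 0.2377]
orientation: [0.818, 0.575, -0.005, -0.012]
wrist_force: [0.5, -0.4, -5.6]
width: 0.089
t4.5 pos [ 0.5201 -0.1271  0.2377] xang 70.3 zdir [-0.0213  0.0136 -0.9997] F [ 0.5 -0.4 -5.6] w 0.089 q [-0.24  0.33  0.14  1.41  0.01  1.67]
  tool delta mm [132.6  -9.2  12.7]
```

```bash
python3 -m creep '[{"tx":38,"ty":-3,"tz":2,"twist":0,"jaw":1},{"tx":38,"ty":-3,"tz":2,"twist":0,"jaw":1},{"tx":28,"ty":-3,"tz":2,"twist":0,"jaw":1},{"tx":12,"ty":0,"tz":2,"twist":0,"jaw":1},{"tx":0,"ty":0,"tz":0,"twist":0,"jaw":1}]'; python3 - <<'E'
from h import *
go([.556,.001,.1])
E
```

```text
time_s: 5.0
position: [0.5506, -0.0047, 0.2309]
orientation: [0.816, 0.578, -0.005, -0.013]
wrist_force: [-0.2, 0.2, -5.3]
width: 0.088
t5.0 pos [ 0.5506 -0.0047  0.2309] xang 70.7 zdir [-0.0239  0.0155 -0.9996] F [-0.2  0.2 -5.3] w 0.088 q [-0.02  0.36  0.17  1.4   0.02  1.89]
  tool delta mm [  6.3   6.9 130.8]
```

```bash
python3 -m creep '[{"tx":4,"ty":6,"tz":10,"twist":0,"jaw":1},{"tx":0,"ty":3,"tz":22,"twist":0,"jaw":1},{"tx":0,"ty":0,"tz":22,"twist":0,"jaw":1},{"tx":0,"ty":0,"tz":22,"twist":0,"jaw":1},{"tx":0,"ty":0,"tz":10,"twist":0,"jaw":1}]' >/dev/null; python3 -m creep '[{"tx":0,"ty":0,"tz":0,"twist":0,"jaw":1}]'; python3 - <<'E'
from h import *
go([.557,.001,.1])
E
```

```text
time_s: 5.6
position: [0.559, -0.011, 0.1397]
orientation: [0.818, 0.574, -0.007, -0.012]
wrist_force: [0.1, 1.0, -5.1]
width: 0.085
t5.6 pos [ 0.559  -0.011   0.1397] xang 70.1 zdir [-0.0246  0.0113 -0.9996] F [ 0.1  1.  -5.1] w 0.085 q [-0.03  0.43  0.03  1.2   0.01  1.89]
  tool delta mm [10.5 -4.9 39.9]
```

```bash
python3 -m creep '[{"tx":7,"ty":-4,"tz":10,"twist":0,"jaw":1},{"tx":3,"ty":-2,"tz":12,"twist":0,"jaw":1},{"tx":0,"ty":0,"tz":6,"twist":0,"jaw":1},{"tx":0,"ty":0,"tz":2,"twist":0,"jaw":1},{"tx":0,"ty":0,"tz":0,"twist":0,"jaw":1}]' ; python3 - <<'E'
from h import *
go([.557,.001,.1])
E
```

```text
time_s: 6.1
position: [0.5576, 0.0006, 0.1097]
orientation: [0.819, 0.574, -0.005, -0.01]
wrist_force: [0.3, 0.9, -5.5]
width: 0.087
t6.1 pos [0.5576 0.0006 0.1097] xang 70.0 zdir [-0.0206  0.0111 -0.9997] F [ 0.3  0.9 -5.5] w 0.087 q [-0.    0.45 -0.02  1.12  0.01  1.91]
  tool delta mm [ 0.1 -0.5  9.7]
```

```bash
python3 -m creep '[{"tx":0,"ty":0,"tz":4,"twist":0,"jaw":1},{"tx":0,"ty":0,"tz":3,"twist":0,"jaw":1},{"tx":0,"ty":0,"tz":2,"twist":0,"jaw":1},{"tx":0,"ty":0,"tz":2,"twist":0,"jaw":1}]' ; python3 - <<'E'
from h import *
go([.557,.001,.1])
A=np.hstack([tile("s",vision.capture("side"),270,180,100,120),tile("t",vision.capture("top"),290,200,100,120)]);cv2.imwrite("pics/z3.png",A)
E
```

```text
time_s: 6.5
position: [0.5587, 0.0011, 0.1006]
orientation: [0.819, 0.574, -0.004, -0.01]
wrist_force: [-5.8, 0.6, 10.4]
width: 0.09
t6.5 pos [0.5587 0.0011 0.1006] xang 70.0 zdir [-0.0167  0.0115 -0.9998] F [-5.8  0.6 10.4] w 0.090 q [-0.    0.46 -0.04  1.09  0.01  1.91]
  tool delta mm [-0.7 -1.6  0.6]
```

View pics/z3.png

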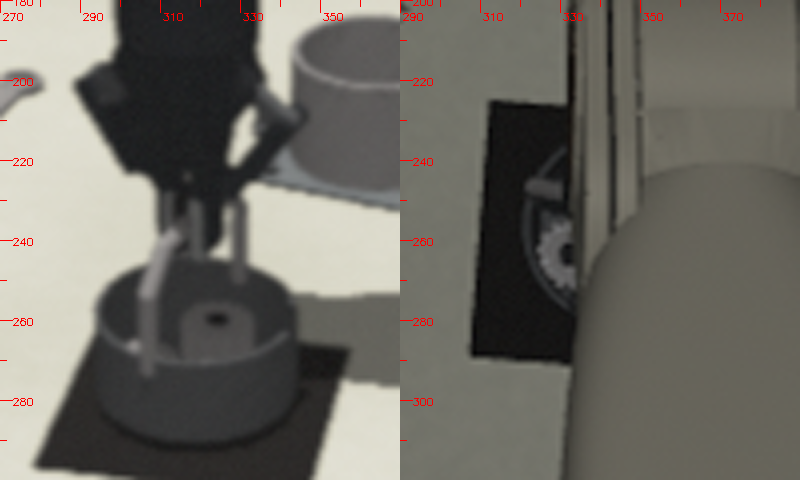

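The basket stands on the mat (side, body foot edge near (320,290), inside the mat outline), with contact at the expected height. Release and rise.

```bash
python3 -m creep '[{"tx":0,"ty":0,"tz":0,"twist":0,"jaw":0.6},{"tx":0,"ty":0,"tz":0,"twist":0,"jaw":0},{"tx":0,"ty":0,"tz":0,"twist":0,"jaw":-1},{"tx":0,"ty":0,"tz":0,"twist":0,"jaw":-1},{"tx":0,"ty":0,"tz":0,"twist":0,"jaw":-1}]' ;python3 -m creep '[{"tx":0,"ty":0,"tz":-25,"twist":0,"jaw":-1},{"tx":0,"ty":0,"tz":-35,"twist":0,"jaw":-1},{"tx":0,"ty":0,"tz":-35,"twist":0,"jaw":-1},{"tx":0,"ty":0,"tz":0,"twist":0,"jaw":-1}]' ; python3 - <<'E'
from h import *
go([.5325,.2995,.19])
E
```

```text
time_s: 7.1
position: [0.5626, 0.0006, 0.1038]
orientation: [0.819, 0.574, 0.0, -0.006]
wrist_force: [0.5, -1.0, -0.5]
width: 0.868
time_s: 7.5
position: [0.5624, -0.0005, 0.2003]
orientation: [0.819, 0.574, -0.001, -0.007]
wrist_force: [0.1, 0.8, -0.5]
width: 0.998
t7.5 pos [ 5.624e-01 -5.000e-04  2.003e-01] xang 70.0 zdir [-0.0109  0.0104 -0.9999] F [ 0.1  0.8 -0.5] w 0.998 q [-0.01  0.39  0.13  1.32  0.01  1.91]
  tool delta mm [ 271.7 -130.5   13.8]
```

```bash
python3 -m creep '[{"tx":43,"ty":-20,"tz":0,"twist":0,"jaw":-1},{"tx":44,"ty":-21,"tz":0,"twist":0,"jaw":-1},{"tx":44,"ty":-21,"tz":0,"twist":0,"jaw":-1},{"tx":44,"ty":-21,"tz":0,"twist":0,"jaw":-1},{"tx":44,"ty":-21,"tz":0,"twist":0,"jaw":-1}]' >/dev/null;python3 -m creep '[{"tx":35,"ty":-17,"tz":0,"twist":0,"jaw":-1},{"tx":0,"ty":0,"tz":0,"twist":0,"jaw":-1},{"tx":0,"ty":0,"tz":0,"twist":0,"jaw":-1}]' >/dev/null; python3 - <<'E'
from h import *
go([.5325,.2995,.12])
E
```

```text
t8.3 pos [0.5371 0.2878 0.2002] xang 69.7 zdir [-0.0083  0.009  -0.9999] F [-1.3 -0.7  0.4] w 1.001 q [0.49 0.48 0.27 1.36 0.01 2.41]
  tool delta mm [ 9.  -7.5 80.3]
```

```bash
python3 -m creep '[{"tx":7,"ty":-6,"tz":20,"twist":0,"jaw":-1},{"tx":2,"ty":-2,"tz":30,"twist":0,"jaw":-1},{"tx":0,"ty":0,"tz":22,"twist":0,"jaw":-1},{"tx":0,"ty":0,"tz":0,"twist":0,"jaw":-1},{"tx":0,"ty":0,"tz":0,"twist":0,"jaw":-1}]' >/dev/null; python3 - <<'E'
from h import *
go([.5325,.2995,.057])
s,t=vision.capture("side"),vision.capture("top")
cv2.imwrite("pics/s4.png",s);cv2.imwrite("pics/t4.png",t)
A=np.hstack([tile("s",s,260,290,100,110),tile("t",t,290,200,100,110)]);cv2.imwrite("pics/z4.png",A)
E
```

```text
t8.8 pos [0.5334 0.2946 0.1262] xang 69.3 zdir [-0.0076  0.008  -0.9999] F [ 0.5 -0.1  0.3] w 1.000 q [0.5  0.52 0.14 1.19 0.01 2.43]
  tool delta mm [ 3.9 -1.9 69.3]
```

View pics/z4.png

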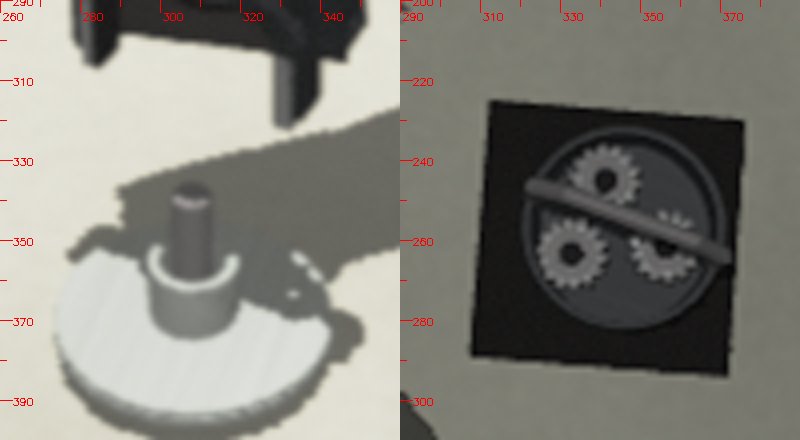

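The basket stands near-centred on the mat (rim centre (346,257), mat (342,259)). The open fingers straddle the stem in the side view (tips at (284,306) and (329,321), stem at (308,338)). Descend to the stem.

```bash
python3 -m creep '[{"tx":3,"ty":-2,"tz":15,"twist":0,"jaw":-1},{"tx":0,"ty":0,"tz":22,"twist":0,"jaw":-1},{"tx":0,"ty":0,"tz":15,"twist":0,"jaw":-1},{"tx":0,"ty":0,"tz":3,"twist":0,"jaw":-1},{"tx":0,"ty":0,"tz":0,"twist":0,"jaw":-1}]' >/dev/null; python3 - <<'E'
from h import *
print(plane("top",(346.2,257),.062))
go([.533,.2995,.057])
E
```

```text
[ 0.55499254 -0.00484278  0.062     ]
t9.4 pos [0.5391 0.3001 0.0794] xang 69.1 zdir [ 0.0073  0.0162 -0.9998] F [ 0.   0.7 -0. ] w 0.996 q [0.5  0.56 0.07 1.07 0.01 2.44]
  tool delta mm [-3.1 -5.5 22.3]
```

```bash
python3 -m creep '[{"tx":-2,"ty":-4,"tz":10,"twist":0,"jaw":-1},{"tx":0,"ty":0,"tz":6,"twist":0,"jaw":-1},{"tx":0,"ty":0,"tz":2,"twist":0,"jaw":-1},{"tx":0,"ty":0,"tz":0,"twist":0,"jaw":-1}]' >/dev/null; python3 - <<'E'
from h import *
go([.533,.2995,.057])
E
```

```text
t9.8 pos [0.5364 0.3008 0.0635] xang 69.1 zdir [ 0.0123  0.019  -0.9997] F [ 0.3 -0.5  0.5] w 1.003 q [0.51 0.56 0.04 1.03 0.01 2.44]
  tool delta mm [-2.5 -2.8  6.4]
```

```bash
python3 -m creep '[{"tx":-2,"ty":-2,"tz":5,"twist":0,"jaw":-1},{"tx":0,"ty":0,"tz":0,"twist":0,"jaw":-0.3},{"tx":0,"ty":0,"tz":0,"twist":0,"jaw":0.2},{"tx":0,"ty":0,"tz":0,"twist":0,"jaw":0.4},{"tx":0,"ty":0,"tz":0,"twist":0,"jaw":0.5}]' 80 >/dev/null; python3 -c "
from h import *
go([.533,.2995,.057])"
python3 -m creep '[{"tx":0,"ty":0,"tz":0,"twist":0,"jaw":0.6},{"tx":0,"ty":0,"tz":0,"twist":0,"jaw":0.8},{"tx":0,"ty":0,"tz":0,"twist":0,"jaw":1},{"tx":0,"ty":0,"tz":0,"twist":0,"jaw":1},{"tx":0,"ty":0,"tz":0,"twist":0,"jaw":1}]' ; python3 - <<'E'
from h import *
go([.533,.2995,.057])
E
```

```text
t10.3 pos [0.534  0.2999 0.0586] xang 69.1 zdir [ 0.0131  0.0194 -0.9997] F [-0.5  0.4  0.6] w 0.337 q [0.51 0.56 0.03 1.01 0.01 2.44]
  tool delta mm [-0.7 -0.8  1.5]
time_s: 10.8
position: [0.5343, 0.2998, 0.0589]
orientation: [0.824, 0.567, 0.011, -0.004]
wrist_force: [0.6, 0.0, 0.6]
width: 0.183
t10.8 pos [0.5343 0.2998 0.0589] xang 69.1 zdir [ 0.0135  0.0196 -0.9997] F [0.6 0.  0.6] w 0.183 q [0.51 0.56 0.03 1.01 0.01 2.44]
  tool delta mm [-0.8 -1.1  1.9]
```

```bash
python3 -m creep '[{"tx":0,"ty":0,"tz":-6,"twist":0,"jaw":1},{"tx":0,"ty":0,"tz":-15,"twist":0,"jaw":1},{"tx":0,"ty":0,"tz":-25,"twist":0,"jaw":1},{"tx":0,"ty":0,"tz":-25,"twist":0,"jaw":1},{"tx":0,"ty":0,"tz":-25,"twist":0,"jaw":1}]' >/dev/null;  python3 -c "
from h import *
go([.52,.1,.21])"
python3 -m creep '[{"tx":0,"ty":0,"tz":-25,"twist":0,"jaw":1},{"tx":0,"ty":0,"tz":-20,"twist":0,"jaw":1},{"tx":0,"ty":0,"tz":-10,"twist":0,"jaw":1},{"tx":0,"ty":0,"tz":0,"twist":0,"jaw":1}]' ; python3 - <<'E'
from h import *
go([.52,.1,.21])
go([.479,-.3,.21])
E
```

```text
t11.3 pos [0.5264 0.2944 0.1483] xang 69.1 zdir [-0.0063  0.0082 -0.9999] F [ 0.3 -0.1 -4.3] w 0.189 q [0.5  0.49 0.15 1.23 0.01 2.44]
  tool delta mm [-183.6   62.8  -63.2]
time_s: 11.7
position: [0.5264, 0.2938, 0.207]
orientation: [0.824, 0.567, -0.0, -0.005]
wrist_force: [0.0, 0.0, -4.2]
width: 0.184
t11.7 pos [0.5264 0.2938 0.207 ] xang 69.1 zdir [-0.006   0.0081 -0.9999] F [ 0.   0.  -4.2] w 0.184 q [0.5  0.46 0.26 1.37 0.01 2.44]
  tool delta mm [-183.3   63.1   -4.5]
t11.7 pos [0.5264 0.2938 0.207 ] xang 69.1 zdir [-0.006   0.0081 -0.9999] F [ 0.   0.  -4.2] w 0.184 q [0.5  0.46 0.26 1.37 0.01 2.44]
  tool delta mm [-571.6  167.4   -7.5]
```

Both lids came up: 4.2 N is about 0.43 kg. I'll measure the now-open pot from the saved pictures.

```bash
python3 - <<'E'
from h import *
A=np.hstack([tile("s",cv2.imread("pics/s4.png"),315,150),tile("t",cv2.imread("pics/t4.png"),435,252)]);cv2.imwrite("pics/z5.png",A)
E
```

```text
(no output)
```

View pics/z5.png

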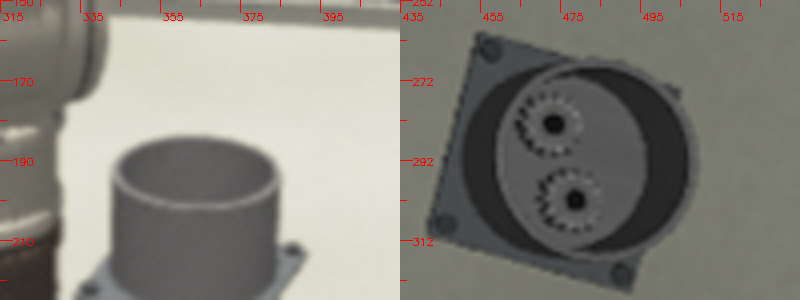

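```bash
python3 -m creep '[{"tx":-20,"ty":6,"tz":-2,"twist":0,"jaw":1},{"tx":-38,"ty":11,"tz":-1,"twist":0,"jaw":1},{"tx":-40,"ty":12,"tz":-1,"twist":0,"jaw":1},{"tx":-40,"ty":12,"tz":-1,"twist":0,"jaw":1},{"tx":-40,"ty":12,"tz":0,"twist":0,"jaw":1}]' >/dev/null; python3 -c "
from h import *
go([.479,-.3,.21])"
```

```text
t12.2 pos [0.5094 0.1082 0.2022] xang 69.8 zdir [-0.0161  0.0064 -0.9999] F [ 0.7 -0.7 -4.2] w 0.184 q [0.2  0.31 0.02 1.3  0.01 2.13]
  tool delta mm [-393.5  112.4   -9.9]
```

The rim shows in top at x 458.8–509.5, y 266.5–317, centre (484.1,291.8), and in side centre (363.9,193.2).

```bash
python3 -m creep '[{"tx":-38,"ty":11,"tz":-6,"twist":0,"jaw":1},{"tx":-40,"ty":12,"tz":-4,"twist":0,"jaw":1},{"tx":-40,"ty":12,"tz":-2,"twist":0,"jaw":1},{"tx":-40,"ty":12,"tz":0,"twist":0,"jaw":1},{"tx":-40,"ty":12,"tz":0,"twist":0,"jaw":1}]' >/dev/null; python3 -c "
from h import *
print(plane('top',(484.1,291.8),.08),plane('side',(363.9,193.2),.08),tri((363.9,193.2),(484.1,291.8)))
L,R=plane('top',(458.8,291),.08),plane('top',(509.5,291),.08);print('dia',L[1]-R[1])
go([.479,-.3,.19])"
```

```text
[ 0.47963917 -0.3002859   0.08      ] [ 0.48026315 -0.29593133  0.08      ] (array([ 0.48011166, -0.3010906 ,  0.07749719]), np.float64(0.0008595971245327077))
dia 0.10943190388069685
t12.7 pos [ 0.49   -0.1059  0.2056] xang 69.9 zdir [-0.0296  0.0062 -0.9995] F [ 1.  -0.3 -4.3] w 0.179 q [-0.21  0.28 -0.01  1.31 -0.    1.71]
  tool delta mm [-186.    56.9   14.8]
```

```bash
python3 -m creep '[{"tx":-40,"ty":12,"tz":2,"twist":0,"jaw":1},{"tx":-40,"ty":12,"tz":0,"twist":0,"jaw":1},{"tx":-38,"ty":12,"tz":0,"twist":0,"jaw":1},{"tx":-30,"ty":10,"tz":0,"twist":0,"jaw":1},{"tx":-13,"ty":5,"tz":0,"twist":0,"jaw":1}]' >/dev/null;python3 -m creep '[{"tx":0,"ty":0,"tz":0,"twist":0,"jaw":1}]' >/dev/null; python3 -c "
from h import *
go([.480,-.3005,.16])"
```

```text
t13.3 pos [ 0.4753 -0.2849  0.1925] xang 69.4 zdir [-0.043  0.012 -0.999] F [ 0.1  0.4 -4.9] w 0.181 q [-0.53  0.4   0.13  1.34 -0.01  1.4 ]
  tool delta mm [-12.8  11.3  32. ]
```

```bash
python3 -m creep '[{"tx":-8,"ty":9,"tz":8,"twist":0,"jaw":1},{"tx":-3,"ty":4,"tz":8,"twist":0,"jaw":1},{"tx":0,"ty":0,"tz":6,"twist":0,"jaw":1},{"tx":0,"ty":0,"tz":4,"twist":0,"jaw":1},{"tx":0,"ty":0,"tz":0,"twist":0,"jaw":1}]' >/dev/null; python3 -c "
from h import *
go([.483,-.3005,.145])"
```

```text
t13.8 pos [ 0.4827 -0.2951  0.1606] xang 69.7 zdir [-0.0479  0.0172 -0.9987] F [ 0.2 -0.  -4.5] w 0.182 q [-0.54  0.45  0.11  1.29 -0.01  1.38]
  tool delta mm [-4.9  2.9 15.5]
```

```bash
python3 -m creep '[{"tx":0,"ty":0,"tz":-45,"twist":0,"jaw":1},{"tx":0,"ty":0,"tz":0,"twist":0,"jaw":1},{"tx":0,"ty":0,"tz":0,"twist":0,"jaw":1}]' >/dev/null; python3 -c "
from h import *
go([.483,-.3005,.145])"
python3 -m creep '[{"tx":-2,"ty":0,"tz":6,"twist":0,"jaw":1},{"tx":-2,"ty":0,"tz":12,"twist":0,"jaw":1},{"tx":0,"ty":0,"tz":12,"twist":0,"jaw":1},{"tx":0,"ty":0,"tz":8,"twist":0,"jaw":1},{"tx":0,"ty":0,"tz":2,"twist":0,"jaw":1}]' >/dev/null; python3 -c "
from h import *
go([.483,-.3005,.145])"
```

```text
t14.1 pos [ 0.4834 -0.2928  0.2046] xang 69.9 zdir [-0.0531  0.0207 -0.9984] F [ 0.1  0.6 -5.8] w 0.182 q [-0.54  0.43  0.2   1.4  -0.01  1.38]
  tool delta mm [-7.5  5.7 59.4]
t14.6 pos [ 0.4795 -0.2951  0.1614] xang 70.0 zdir [-0.0524  0.0201 -0.9984] F [ 0.1  0.1 -5.3] w 0.187 q [-0.55  0.45  0.11  1.29 -0.01  1.37]
  tool delta mm [-3.9  6.  16.1]
```

```bash
python3 -m creep '[{"tx":-4,"ty":5,"tz":3,"twist":0,"jaw":1},{"tx":-1,"ty":1,"tz":4,"twist":0,"jaw":1},{"tx":0,"ty":0,"tz":2,"twist":0,"jaw":1},{"tx":0,"ty":0,"tz":0,"twist":0,"jaw":1}]' >/dev/null; python3 - <<'E'
from h import *
go([.483,-.3017,.14])
s,t=vision.capture("side"),vision.capture("top")
A=np.hstack([tile("s",s,315,120,100,110),tile("t",t,435,230,100,110)]);cv2.imwrite("pics/z6.png",A)
E
```

```text
t15.0 pos [ 0.4833 -0.3025  0.1507] xang 70.0 zdir [-0.0529  0.0204 -0.9984] F [ 0.1  0.3 -4.4] w 0.184 q [-0.55  0.47  0.12  1.28 -0.01  1.37]
  tool delta mm [ 0.6  0.1 10.7]
```

View pics/z6.png

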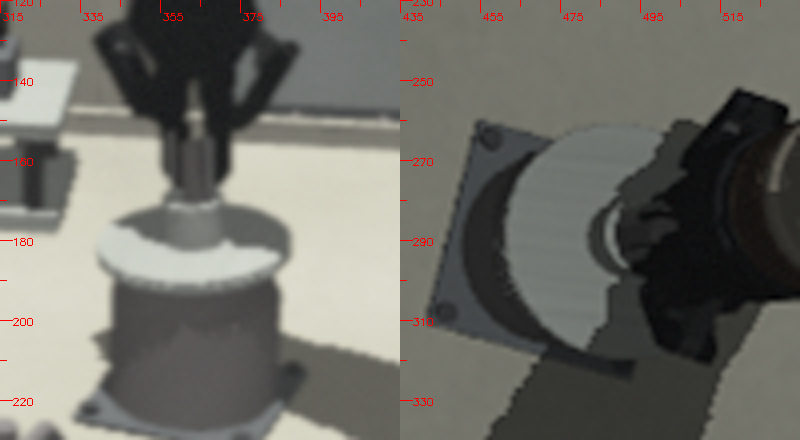

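Over the pot, the lid spans 339–387.5 (centre 363.3) in side against the pot's 363.9, and looks nearly level. Lower it.

```bash
python3 -m creep '[{"tx":0,"ty":0,"tz":4,"twist":0,"jaw":1},{"tx":0,"ty":0,"tz":5,"twist":0,"jaw":1},{"tx":0,"ty":0,"tz":4,"twist":0,"jaw":1},{"tx":0,"ty":0,"tz":2,"twist":0,"jaw":1}]' >/dev/null; python3 -c "
from h import *
go([.483,-.3017,.129])"
```

```text
t15.5 pos [ 0.4831 -0.3023  0.1361] xang 70.0 zdir [-0.0505  0.0189 -0.9985] F [ 0.8  0.2 -5.3] w 0.181 q [-0.55  0.47  0.09  1.24 -0.01  1.37]
  tool delta mm [0.5 0.1 7.1]
```

```bash
python3 -m creep '[{"tx":0,"ty":0,"tz":3,"twist":0,"jaw":1},{"tx":0,"ty":0,"tz":3,"twist":0,"jaw":1},{"tx":0,"ty":0,"tz":2,"twist":0,"jaw":1}]' ; python3 -c "
from h import *
go([.483,-.3017,.129])"
```

```text
time_s: 15.8
position: [0.4823, -0.3027, 0.1314]
orientation: [0.819, 0.573, -0.015, -0.021]
wrist_force: [-4.2, 2.4, 7.2]
width: 0.182
t15.8 pos [ 0.4823 -0.3027  0.1314] xang 70.0 zdir [-0.0493  0.0167 -0.9986] F [-4.2  2.4  7.2] w 0.182 q [-0.55  0.48  0.08  1.23 -0.01  1.37]
  tool delta mm [1.2 0.5 2.4]
```

```bash
python3 -m creep '[{"tx":0,"ty":-1,"tz":2,"twist":0,"jaw":1},{"tx":0,"ty":-1,"tz":2,"twist":0,"jaw":1},{"tx":0,"ty":-1,"tz":2,"twist":0,"jaw":1},{"tx":0,"ty":0,"tz":2,"twist":0,"jaw":1}]' ; python3 -c "
from h import *
go([.483,-.3017,.129])"
```

```text
time_s: 16.2
position: [0.4817, -0.3026, 0.1308]
orientation: [0.819, 0.573, -0.012, -0.016]
wrist_force: [-5.5, 2.6, 10.6]
width: 0.187
t16.2 pos [ 0.4817 -0.3026  0.1308] xang 70.0 zdir [-0.0383  0.0121 -0.9992] F [-5.5  2.6 10.6] w 0.187 q [-0.56  0.47  0.06  1.21 -0.01  1.36]
  tool delta mm [1.3 1.  1.8]
```

Contact is levelling the tool (2.9° → 2.3°). Continue pressing gently.

```bash
python3 -m creep '[{"tx":0,"ty":-1,"tz":3,"twist":0,"jaw":1},{"tx":0,"ty":-1,"tz":3,"twist":0,"jaw":1},{"tx":0,"ty":-1,"tz":3,"twist":0,"jaw":1},{"tx":0,"ty":-1,"tz":3,"twist":0,"jaw":1},{"tx":0,"ty":-1,"tz":3,"twist":0,"jaw":1}]' ;python3 -m creep '[{"tx":0,"ty":-1,"tz":3,"twist":0,"jaw":1},{"tx":0,"ty":-1,"tz":3,"twist":0,"jaw":1},{"tx":0,"ty":-1,"tz":3,"twist":0,"jaw":1},{"tx":0,"ty":-1,"tz":3,"twist":0,"jaw":1},{"tx":0,"ty":-1,"tz":3,"twist":0,"jaw":1}]' ; python3 -c "
from h import *
go([.483,-.3017,.129])"
```

```text
time_s: 16.7
position: [0.4805, -0.3025, 0.1296]
orientation: [0.819, 0.574, -0.007, -0.008]
wrist_force: [-4.4, 1.8, 11.5]
width: 0.183
time_s: 17.2
position: [0.4798, -0.3027, 0.1288]
orientation: [0.819, 0.574, -0.002, 0.001]
wrist_force: [-2.6, 2.1, 13.3]
width: 0.184
t17.2 pos [ 0.4798 -0.3027  0.1288] xang 70.0 zdir [-0.0013 -0.0037 -1.    ] F [-2.6  2.1 13.3] w 0.184 q [-0.56  0.43  0.01  1.14 -0.    1.36]
  tool delta mm [ 2.   2.7 -0.2]
```

Now level and at z=0.1288 against 0.129 expected, so it's seated. Release.

```bash
python3 -m creep '[{"tx":0,"ty":0,"tz":-1,"twist":0,"jaw":0.5},{"tx":0,"ty":0,"tz":0,"twist":0,"jaw":0},{"tx":0,"ty":0,"tz":0,"twist":0,"jaw":-1},{"tx":0,"ty":0,"tz":0,"twist":0,"jaw":-1},{"tx":0,"ty":0,"tz":0,"twist":0,"jaw":-1}]' ;python3 -m creep '[{"tx":0,"ty":0,"tz":0,"twist":0,"jaw":-1}]' >/dev/null; python3 - <<'E'
from h import *
go([.480,-.3015,.092])
s=vision.capture("side");t=vision.capture("top")
A=np.hstack([tile("s",s,315,120,100,110),tile("t",t,435,230,100,110)]);cv2.imwrite("pics/z7.png",A)
E
```

```text
time_s: 17.7
position: [0.4807, -0.3037, 0.1308]
orientation: [0.819, 0.573, -0.001, 0.003]
wrist_force: [0.4, -0.3, 0.1]
width: 0.913
t17.8 pos [ 0.4806 -0.3036  0.1304] xang 70.0 zdir [ 7.0e-04 -6.3e-03 -1.0e+00] F [ 0.5 -0.1 -0.2] w 0.996 q [-0.56  0.43  0.01  1.14 -0.    1.36]
  tool delta mm [ 2.  -1.4 38.4]
```

View pics/z7.png

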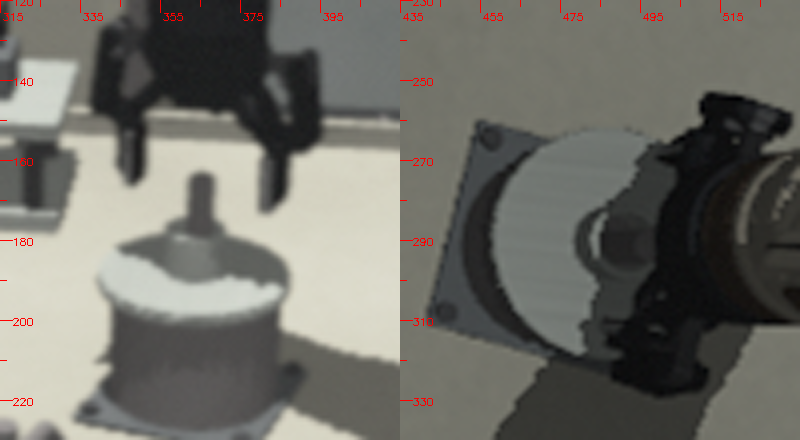

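The lids are seated and level (stem top side (364.5,164), lid centre (363,188)), and the fingers are open either side of the stem. Descend to the collar.

```bash
python3 -m creep '[{"tx":1,"ty":-1,"tz":8,"twist":0,"jaw":-1},{"tx":1,"ty":0,"tz":12,"twist":0,"jaw":-1},{"tx":0,"ty":0,"tz":6,"twist":0,"jaw":-1},{"tx":0,"ty":0,"tz":0,"twist":0,"jaw":-1}]' ; python3 -c "
from h import *
go([.480,-.3015,.092])"
```

```text
time_s: 18.3
position: [0.4798, -0.301, 0.1012]
orientation: [0.819, 0.574, -0.002, 0.002]
wrist_force: [0.7, 0.3, -1.4]
width: 0.998
t18.3 pos [ 0.4798 -0.301   0.1012] xang 70.0 zdir [-6.0e-04 -5.4e-03 -1.0e+00] F [ 0.7  0.3 -1.4] w 0.998 q [-0.56  0.45 -0.04  1.08 -0.    1.36]
  tool delta mm [-0.4  0.4  9.2]
```

```bash
python3 -m creep '[{"tx":0,"ty":0,"tz":4,"twist":0,"jaw":-1},{"tx":0,"ty":0,"tz":3,"twist":0,"jaw":-1},{"tx":0,"ty":0,"tz":1,"twist":0,"jaw":-1},{"tx":0,"ty":0,"tz":0,"twist":0,"jaw":-0.4},{"tx":0,"ty":0,"tz":0,"twist":0,"jaw":-0.1}]' 50; python3 -m creep '[{"tx":0,"ty":0,"tz":0,"twist":0,"jaw":0.1},{"tx":0,"ty":0,"tz":0,"twist":0,"jaw":0.3},{"tx":0,"ty":0,"tz":0,"twist":0,"jaw":0.6},{"tx":0,"ty":0,"tz":0,"twist":0,"jaw":1},{"tx":0,"ty":0,"tz":0,"twist":0,"jaw":1}]';python3 -c "
from h import *
go([.480,-.3015,.190])"
```

```text
time_s: 18.8
position: [0.4797, -0.301, 0.0922]
orientation: [0.819, 0.574, -0.002, 0.002]
wrist_force: [-0.1, 0.5, 0.1]
width: 0.688
time_s: 19.3
position: [0.4805, -0.3014, 0.0931]
orientation: [0.819, 0.574, -0.001, 0.003]
wrist_force: [0.2, 0.9, 0.5]
width: 0.458
t19.3 pos [ 0.4805 -0.3014  0.0931] xang 70.0 zdir [ 9.0e-04 -6.3e-03 -1.0e+00] F [0.2 0.9 0.5] w 0.458 q [-0.56  0.46 -0.05  1.06 -0.    1.36]
  tool delta mm [ -0.7  -0.1 -96.9]
```

```bash
python3 -m creep '[{"tx":0,"ty":0,"tz":-20,"twist":0,"jaw":1},{"tx":0,"ty":0,"tz":0,"twist":0,"jaw":1}]'; python3 -c "
from h import *
go([.4805,-.3014,.190])"
```

```text
time_s: 19.5
position: [0.4797, -0.3009, 0.1124]
orientation: [0.819, 0.574, -0.002, 0.002]
wrist_force: [0.1, 1.0, -1.6]
width: 0.458
t19.5 pos [ 0.4797 -0.3009  0.1124] xang 70.0 zdir [-0.0013 -0.005  -1.    ] F [ 0.1  1.  -1.6] w 0.458 q [-0.56  0.45 -0.02  1.1  -0.    1.36]
  tool delta mm [ -0.6   1.  -77.6]
```

Wrist load −1.6 N means only the outer lid is held, and drift is under 1 mm. Continue.

```bash
python3 -m creep '[{"tx":0,"ty":1,"tz":-20,"twist":0,"jaw":1},{"tx":0,"ty":0,"tz":0,"twist":0,"jaw":1},{"tx":0,"ty":0,"tz":-20,"twist":0,"jaw":1},{"tx":0,"ty":0,"tz":0,"twist":0,"jaw":1}]'; python3 -c "
from h import *
go([.4805,-.3014,.190])"
```

```text
time_s: 19.9
position: [0.4787, -0.2999, 0.1481]
orientation: [0.819, 0.574, -0.003, -0.001]
wrist_force: [0.7, -0.8, -2.2]
width: 0.459
t19.9 pos [ 0.4787 -0.2999  0.1481] xang 70.0 zdir [-0.0069 -0.0015 -1.    ] F [ 0.7 -0.8 -2.2] w 0.459 q [-0.56  0.42  0.04  1.19 -0.    1.36]
  tool delta mm [ -1.    1.9 -41.9]
```

```bash
python3 -m creep '[{"tx":-1,"ty":2,"tz":-22,"twist":0,"jaw":1},{"tx":0,"ty":0,"tz":0,"twist":0,"jaw":1},{"tx":0,"ty":1,"tz":-22,"twist":0,"jaw":1},{"tx":0,"ty":0,"tz":0,"twist":0,"jaw":1},{"tx":0,"ty":0,"tz":0,"twist":0,"jaw":1}]'; python3 - <<'E'
from h import *
go([.4805,-.3014,.190])
s=vision.capture("side");t=vision.capture("top")
A=np.hstack([tile("s",s,315,120,100,110),tile("t",t,435,230,100,110)]);cv2.imwrite("pics/z8.png",A)
E
```

```text
time_s: 20.4
position: [0.4774, -0.2992, 0.181]
orientation: [0.819, 0.573, -0.006, -0.009]
wrist_force: [-0.1, -0.1, -2.4]
width: 0.457
t20.4 pos [ 0.4774 -0.2992  0.181 ] xang 70.0 zdir [-0.0201  0.0067 -0.9998] F [-0.1 -0.1 -2.4] w 0.457 q [-0.56  0.41  0.11  1.29 -0.    1.36]
  tool delta mm [-1.   3.5 -9.1]
```

View pics/z8.png

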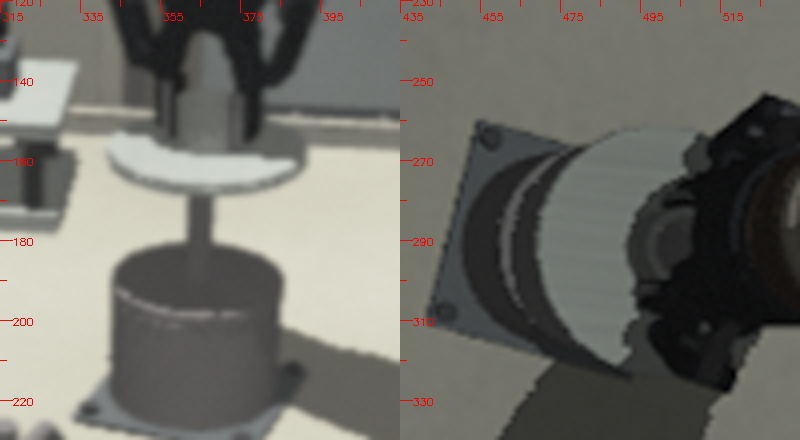

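The inner lid sits home in the pot (side, (363,190)) and the outer lid hangs level about 13 mm above the stem (plate at (363,157)). Last, a numeric check on the bystanders, then I hand in.

```bash
python3 - <<'E'
from h import *
from rig import ticket
a=cv2.imread("pics/top0.png");b=vision.capture("top");a2=cv2.imread("pics/side0.png");b2=vision.capture("side")
for n,x,y,w,h in[("gear",265,185,32,28),("shaft",398,236,20,20),("wrench",428,155,82,42),("bottle",200,160,32,32),("driver",288,322,95,30),("small lid",188,310,44,44),("yellow",108,238,58,60)]:
    print(n,(cv2.absdiff(a,b)[y:y+h,x:x+w].max(2)>40).mean().round(3))
for n,x,y,w,h in[("s shaft",306,222,22,30),("s driver",385,258,30,62),("s gear",225,298,32,28)]:
    print(n,(cv2.absdiff(a2,b2)[y:y+h,x:x+w].max(2)>40).mean().round(3))
go(None)
print(ticket.hand_in())
E
```

```text
gear 0.0
shaft 0.0
wrench 0.0
bottle 0.0
driver 0.0
small lid 0.0
yellow 0.0
s shaft 0.268
s driver 0.0
s gear 0.0
t20.6 pos [ 0.4779 -0.2996  0.1822] xang 70.0 zdir [-0.0187  0.0059 -0.9998] F [ 0.2 -0.2 -1.8] w 0.456 q [-0.56  0.41  0.11  1.29 -0.    1.36]
the job is handed in; nothing more can be done
None
```

The job is done and handed in at about 20.6 s of the 72 s allowed; the hand-in gave no verdict.

- **Basket:** I lifted it by its handle and set it upright on the mat. By the top camera it stands about 6 mm off the mat's centre in y.
- **Lids:** I carried the nested pair by the stem to the pot. They arrived tilted by about 3°, so I pressed them gently on the rim until they levelled. The seated height came out at 0.1288 m against 0.129 m expected.
- **Outer lid:** I lifted it alone by its collar (about 2 N on the wrist) and finished holding it about 13 mm above the stem, tilted by about 1.1°. The side view shows the inner lid still seated.

**Bystanders:** The gear, shaft, wrench, bottle, screwdriver, small lid and yellow lid are unchanged in the top view. One check disagreed: the patch around the shaft in the side view differs by 27%. The basket now standing nearby may explain that, but I did not look at the patch again to confirm.

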